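# Fetch the marker from the sloping tool tube

### The arm

A 6-joint arm with a two-finger parallel gripper is mounted at the origin on a cart in front of the work surface, level with it; the furniture and walls round the work are solid. World frame = base frame: x ahead of the robot, y to its left, z up, the work surface at z = 0. Lengths are in mm, angles in rad, forces in N, time in s.
With the tool pointing down it reaches from about 350 to 975 mm from the base axis. Payload 7.1 kg.
Tool frame: the origin (TCP) lies between the finger pads; the fingertips stand 19 mm ahead of it and the grasp point (between the pads) is the TCP (ctrl.finger_overhang is the distance from the TCP to the fingertips, in mm); z points along the fingers, y is the line along which they close (so a half turn about z gives the same grasp; the last joint's range is limited). The gripper opens to 88 mm and grips with 3 to 60 N. Pads are 20 mm wide; open, the fingers measure 115 mm over their backs; the gripper's body (75 mm by 178 mm) begins 61 mm behind the grasp point.
Start: joints at [-1.219, 0.423, 1.63, -0, 1.089, -0.019], TCP at [226.492, -582.5, 212.775] pointing down, gripper open.
Joint ranges: [-3, 3], [-0.9, 2.11], [0.09, 2.58], [-1.31, 4.45], [0.11, 2.69], [-2.54, 2.54]. Speed limits (rad/s): [2.39, 2.39, 3.01, 3.14, 3.14, 3.14].

### API

Orientations are given as a rotation vector (axis times angle).
In Python, from workcell import ctrl gives the robot as it stands. The module is installed in compiled form; this text tells all that it offers.
- The arm moves only by the tool arm_command, never from a script. Its argument "rows" is one flat list of numbers, 7 for each row, row after row: the turn, a rotation vector about the tool's x, y, z scaled (see below), then the shift along the tool's x, y, z scaled (see below), then the opening, from -1 (shut) to 1 (fully open). A call has 1 to 5 rows; each row is the pose to reach, as a shift and turn from the pose commanded when the call began, along the tool's axes at that moment, turning the shorter way round; what a row does not reach only later rows make up. The controller multiplies each number of a shift by 80 mm and each number of a turn by 180 degrees. A row lasts 1/10 s, in which the tool goes at most 50 mm and 8.59 degrees, less where a joint would pass 70% of its speed; a pose out of reach is approached as far as the arm can. A call with a number of a shift or a turn outside -1 to 1 is refused whole. A call with a gripper value outside its range is refused whole. The fingers move at their own pace and stop on an object; the grip force is fixed at half the most. Time passes only in rows, so rows that repeat a pose let the fingers close. It gives the time, the measured TCP pose, the force, the opening and the grip force at its end, in the units of the state.
- ctrl.get_obs(): the state, without advancing time (a new reading comes with each control period).
- ctrl.get_image(name): name is "scene" or "top" or "wrist"; returns (picture, depth): 400x640x3 uint8, red, green, blue; 400x640 float32, mm along the optical axis (not along the pixel's ray), 0 where there is no reading.
- ctrl.camera_params(name): a dict with "camera_matrix" (3x3 intrinsics, pixels), "k1" (the pictures are not rectified: a ray, as slopes to the right and down, at radius r is drawn at 1 + k1 r^2 times it, then the intrinsics apply), "world_to_cam" (4x4, takes a point from world to camera coordinates); the wrist camera has in their place "tool_from_camera" (4x4, takes a point from camera to tool coordinates, whose origin is the TCP and whose axes are the flange's). Camera axes: x right, y down, z forward; pixel columns grow to the right and rows downward; lengths in mm; the calibration is good to about 2 mm. A picture is of the moment at which its call begins: read the wrist's pose just before it. camera_params takes no time and is no camera call.
- ctrl.close_job(): hands the job in; it is judged then, once.
The state is a dict: "t": time; "qpos": joint angles; "qvel": joint speeds; "joint_torque": joint torques, N m; "ee_pos": TCP position; "orientation": TCP orientation; "ft_force": force on the tool from outside, world axes, zero at the start; "moment": the same for the moment, N m; "width": finger opening in mm; "grasp_force": force on a finger pad.
Only numpy, scipy, OpenCV 4.12 (cv2) and the standard library are available. Lean on these libraries where they do the work, as an engineer would, in place of code of your own. Each camera call takes 0.05 s, during which the arm holds its last target. There are 200 camera calls.

### The job

The felt marker has slid down inside the sloping steel tool tube, whose mouth is too narrow for an open gripper: reach in along the slope with the fingers closed up, open them inside just far enough to take the marker, and draw it out. Stand it in the round metal pot, letting go only when its lower end is down on the pot's floor (do not drop it in), and leave the pot, the screw jar and the oil can standing where they are.

Things in the scene. Friction and masses are not known exactly. Their poses are not given: they have to be found in the camera images.
- tube: Fixed dark steel box-section tube on a flat steel foot plate; its open end faces the robot, leaning 35 deg from vertical. Origin on the table under it; z up, x away from the mouth, y across. Line bottom to mouth (tube axis) = (-0.574, 0, 0.819) in this frame. Inside: 84 mm wide (y), 48 mm high at right angles to that, 167 mm deep along the axis, walls 3 mm.
- tube_mouth (a point): Centre of the tube's open end, 173 mm above the table; axes as tube. Two in-turned lips narrow the mouth to 68 mm across y (only its last 4 mm; 84 mm wide behind them); 48 mm the other way: the tube's floor runs 24 mm from this point on the lower, robot side and is a shallow V (8 deg) that keeps the marker in the middle; the roof runs 24 mm on the other side.
- tube_bottom (a point): Centre of the tube's closed inner end, 167 mm down the axis from tube_mouth; mouth minus bottom gives the direction in which the marker slides out.
- marker: Felt marker, grey barrel and black cap (fixed), 137 mm long, 16 to 17 mm thick, about 20 g. It starts inside the tube, lying along the V of its floor, one end on the closed bottom, the other about 30 mm inside the mouth. Long axis = its y; +y points to the upper end at the start. Origin at mid length on its surface; the marker's axis lies 8 mm along +z.
- marker_mid (a point): Middle of the marker on its axis; the ends lie 68 mm along plus and minus y of the marker.
- pot: Loose round straight-sided bare metal pot, open on top, 72 mm outside, 66 mm inside diameter (rim 75), 90 mm high, base 5 mm thick, about 0.35 kg. Origin at the centre of its underside, z up. It may stand in front of the tube on either side, having changed places with the screw jar.
- pot_floor (a point): Centre of the pot's inner floor, 5 mm above its underside, 85 mm below its rim.
- screw_jar: Loose glass jar of screws with a lid, 64 mm across, 84 mm high, a bystander. Origin at the centre of its underside.
- oil_can: Loose standing spray can, 53 mm across, 180 mm high, a bystander to the left of and behind the work. Origin at the centre of its underside.

How it is judged (in metres and radians):
On the way, in this order (a step that is already met when the one before it is completed fails the run):
1. the marker is held clear of the sloping tube (distance between marker_mid and tube_bottom above 0.225 m and height (world z) of marker_mid above 0.1 m and contact force between the fingers and marker above 0.3 N), for 0.2 s.
2. still held, the marker is down on the pot's floor (its middle less than 85 mm above the pot's underside) (z of marker_mid in the frame of pot below 0.085 m and horizontal distance between marker_mid and pot below 0.035 m and contact force between the fingers and marker above 0.3 N), for 0.1 s.
At the end, for the whole second after the job is handed in: The marker stands (leaning on the rim is fine) in the pot on its floor, released and at rest: its middle within 35 mm of the pot's axis and 50 to 85 mm above the pot's underside; the pot upright within 0.08 rad and within 30 mm of where it stood (z of marker_mid in the frame of pot between 0.05 and 0.085 m and horizontal distance between marker_mid and pot below 0.035 m and angle between pot's own z axis and vertical below 0.08 rad and linear speed of marker below 0.03 m/s and distance of pot from where it was at the start of the episode below 0.03 m and contact force between the fingers and marker below 0.05 N); the robot touches nothing.
It fails at once if the pot is tipped by more than 0.35 rad (angle between pot's own z axis and vertical above 0.35 rad).
It fails at once if the screw jar is shoved more than 30 mm or tipped (distance of screw_jar from where it was at the start of the episode above 0.03 m or angle between screw_jar's own z axis and vertical above 0.35 rad).
It fails at once if the oil can is shoved more than 30 mm or tipped (distance of oil_can from where it was at the start of the episode above 0.03 m or angle between oil_can's own z axis and vertical above 0.35 rad).
It also fails if it takes over 51 s, if anything falls off the work surface, if the arm or the gripper's body presses on something with over 40 N, if the wrist force passes 120 N, or if a joint passes its speed limit or range.

## Working session

There is one attempt and no reset: what is moved stays moved. The work goes in short steps, Python scripts to look and compute and a tool call to move; the robot and the scene stay as the last step left them, time stands still between calls to the robot, and variables do not carry over. Pictures are saved under pics/ and viewed, at most 10 in all, crops included, and the job is handed in when it is done.

Besides the shell and the picture viewer there is one more tool, called after "Call:" by a JSON object that holds its "api" and its "payload". arm_command: Moves the arm, as the interface text tells. Shifts and turns lie within -1 to 1; 1 stands for 80 mm of shift or 180 degrees of turn. Its arguments: {"type":"object","properties":{"rows":{"type":"array","items":{"type":"number"}}},"required":["rows"]}

```bash
mkdir -p pics
python3 - <<'E'
from workcell import ctrl
import numpy as np,cv2,pickle
o=ctrl.get_obs();print(o)
ims=[]
for n in("scene","top","wrist"):
    p,d=ctrl.get_image(n);c=ctrl.camera_params(n)
    pickle.dump((p,d,c,o),open(f"{n}0.pkl","wb"));print(n,c)
    cv2.imwrite(f"pics/{n}0.png",p[:,:,::-1])
print(ctrl.finger_overhang)
E
```

```text
{'t': 0.0, 'qpos': array([-1.21903010e+00,  4.23831035e-01,  1.63066066e+00,  6.60488121e-06,
        1.08859269e+00, -1.90034083e-02]), 'qvel': array([-0.00103613,  0.00069394, -0.00171919,  0.0009951 ,  0.00088666,
       -0.00059744]), 'joint_torque': array([ 1.17701718e-03, -5.44619465e+01, -2.73670989e+01,  6.45012874e-02,
        2.27942172e-02, -1.11659938e-04]), 'ee_pos': array([ 226.29103857, -582.00157359,  212.01935249]), 'orientation': array([-3.08631668e+00, -5.78797261e-01,  3.78830670e-04]), 'ft_force': array([-0.53641075,  0.52477157, -0.16140191]), 'moment': array([0.02250278, 0.05418292, 0.04889585]), 'grasp_force': 0.0, 'width': 87.49099505449512}
scene {'camera_matrix': array([[513.43980343,   0.        , 322.50014075],
       [  0.        , 513.43980343, 196.57956749],
       [  0.        ,   0.        ,   1.        ]]), 'k1': 0.04498554612033325, 'world_to_cam': array([[-9.03524048e-01, -4.28433676e-01, -9.42759760e-03,
         5.25133482e+02],
       [-3.14445325e-01,  6.77759542e-01, -6.64654904e-01,
         2.26479710e+02],
       [ 2.91150188e-01, -5.97567
[... 576 characters left out ...]
93518169e-01,
         9.53054251e+02],
       [ 0.00000000e+00,  0.00000000e+00,  0.00000000e+00,
         1.00000000e+00]])}
wrist {'camera_matrix': array([[337.52705027,   0.        , 317.34543283],
       [  0.        , 337.52705027, 199.71336567],
       [  0.        ,   0.        ,   1.        ]]), 'k1': 0.023822533017230273, 'tool_from_camera': array([[ 2.66286268e-04, -9.63763726e-01, -2.66757210e-01,
         7.26017117e+01],
       [ 9.99999854e-01,  1.31394620e-04,  5.23520472e-04,
        -1.23502641e+00],
       [-4.69499579e-04, -2.66757310e-01,  9.63763621e-01,
        -1.70847514e+02],
       [ 0.00000000e+00,  0.00000000e+00,  0.00000000e+00,
         1.00000000e+00]])}
19.0
```

View pics/scene0.png

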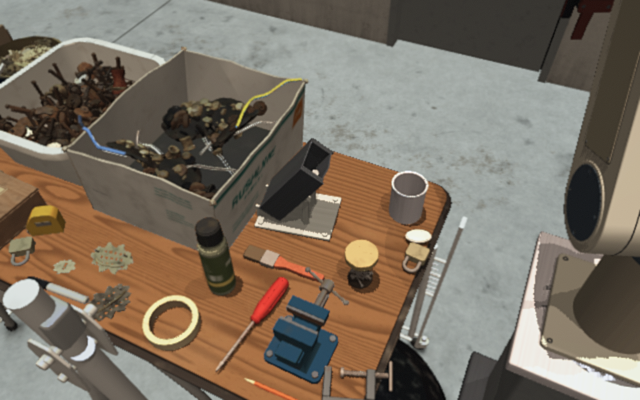

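View pics/top0.png

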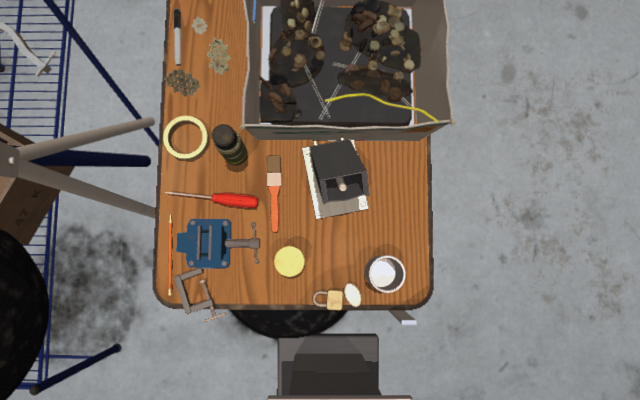

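The top view shows the tube at about (340,180), its mouth facing the robot with the marker's end visible near (343,187). The pot is at (385,273), the jar at (289,262) and the oil can at (228,145). In the scene view the mouth is near (317,160).

```bash
cat > h.py <<'E'
import numpy as np,cv2,pickle
from scipy.spatial.transform import Rotation as R
def load(n): return pickle.load(open(n,"rb"))
def cloud(d,c,T=None):
    """world points (H,W,3); T = camera->world for the wrist"""
    K=c["camera_matrix"];h,w=d.shape
    u,v=np.meshgrid(np.arange(w),np.arange(h))
    x=(u-K[0,2])/K[0,0];y=(v-K[1,2])/K[1,1]
    r=np.hypot(x,y);s=r.copy()
    for _ in range(8): s=r/(1+c["k1"]*s*s)
    f=np.where(r>0,s/np.maximum(r,1e-9),1)
    P=np.stack([x*f*d,y*f*d,d],-1)
    if T is None: T=np.linalg.inv(c["world_to_cam"])
    W=P@T[:3,:3].T+T[:3,3]; W[d<=0]=np.nan
    return W
def proj(P,c,W2C=None):
    M=c["world_to_cam"] if W2C is None else W2C
    q=P@M[:3,:3].T+M[:3,3];x=q[:,:2]/q[:,2:]
    x=x*(1+c["k1"]*(x**2).sum(1,keepdims=True))
    K=c["camera_matrix"];return x*K[0,0]+K[:2,2]
def tool(o):
    T=np.eye(4);T[:3,:3]=R.from_rotvec(o["orientation"]).as_matrix();T[:3,3]=o["ee_pos"];return T
E
python3 - <<'E'
from h import *
p,d,c,o=load("top0.pkl");W=cloud(d,c)
def circ(u0,u1,v0,v1,zl,zh,nm):
    S=W[v0:v1,u0:u1].reshape(-1,3);S=S[(S[:,2]>zl)&(S[:,2]<zh)]
    (x,y),r=cv2.minEnclosingCircle(S[:,:2].astype(np.float32));print(nm,len(S),x,y,r,np.median(S[:,2]),S.mean(0))
circ(360,412,250,298,80,97,"pot");circ(270,308,243,280,75,95,"jar");circ(205,250,118,170,165,190,"can")
print("pot by scene")
# roof plane and yaw in top
S=W[138:215,300:372].reshape(-1,3)
print("table z",np.nanmedian(W[200:240,380:420,2]))
for (u,v) in [(343,187),(340,186),(345,190),(330,165),(345,160),(318,178),(363,170),(342,178)]: print(u,v,W[v,u].round(1))
p2,d2,c2,_=load("scene0.pkl")
a=cv2.resize(p[130:225,290:380],None,fx=5,fy=5,interpolation=2);b=cv2.resize(p2[130:245,250:345],None,fx=4.13,fy=4.13,interpolation=2)
h=max(a.shape[0],b.shape[0])
im=np.zeros((h,a.shape[1]+b.shape[1],3),np.uint8);im[:a.shape[0],:a.shape[1]]=a;im[:b.shape[0],a.shape[1]:]=b
im=cv2.resize(im,(790,int(h*790/im.shape[1])));print(im.shape)
im=np.clip(im.astype(float)*1.6,0,255).astype(np.uint8)
cv2.imwrite("pics/crop1.png",im[:,:,::-1])
E
```

```text
pot 254 424.2760009765625 -88.22631072998047 37.32565689086914 89.20477661960012 [423.29027036 -92.13206828  88.57662517]
jar 751 449.2008972167969 110.9283218383789 31.521608352661133 83.89338093937317 [449.23921278 110.83299177  83.89324641]
can 445 697.1326904296875 220.1533203125 38.71864318847656 178.59887454550517 [686.68477612 231.11138805 177.89422573]
pot by scene
table z -0.33128016725203224
343 187 [594.4   4.9 141.9]
340 186 [596.6  10.7 140.2]
345 190 [5.899e+02 2.000e-01 1.316e+02]
330 165 [637.3  30.5 143.3]
345 160 [648.8   0.7 137.6]
318 178 [606.5  54.4 174.3]
363 170 [621.1 -29.3 183. ]
342 178 [616.5   4.9 114.5]
(445, 790, 3)
```

View pics/crop1.png

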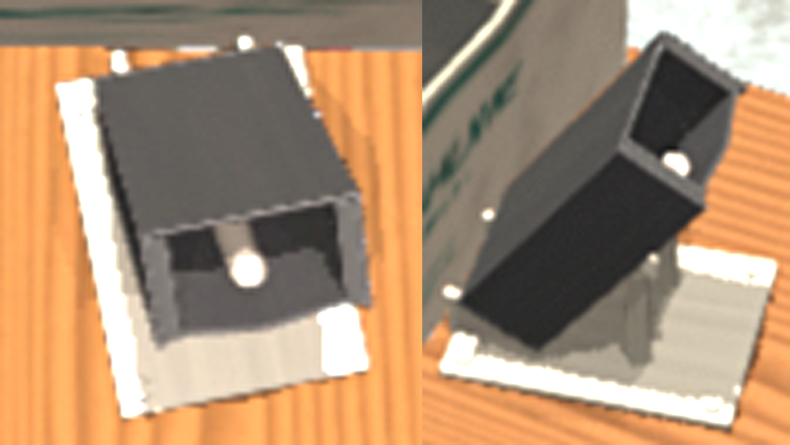

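The crops show the tube rolled slightly in yaw. Its mouth corners are clear in both views, and the marker's white end is at the middle of the floor.

```bash
cat > fit.py <<'E'
from h import *
from scipy.optimize import least_squares
p,d,c,o=load("top0.pkl");W=cloud(d,c);p2,d2,c2,_=load("scene0.pkl");W2=cloud(d2,c2)
s=5*790/842;t=4.13*790/842
top=np.array([[148,235],[358,194],[162,345],[370,305]])/s+[290,130]-.4
sc=(np.array([[622,145],[663,35],[703,207],[742,88]])-[422,0]*np.array(1))/t+[250,130]-.4
a=np.array([-.574,0,.819]);n=np.array([.819,0,.574]);y=np.array([0,1,0])
C=np.array([45*y+27*n,-45*y+27*n,45*y-27*n,-45*y-27*n])
def tub(q): return R.from_euler("z",q[2]).as_matrix()
f=lambda q,P:P@tub(q).T+[q[0],q[1],173]
def res(q,w): 
    e=[]
    if w!=2:e.append(proj(f(q,C),c)-top)
    if w!=1:e.append(proj(f(q,C),c2)-sc)
    return np.concatenate(e).ravel()
for w in(1,2,3):
    r=least_squares(res,[600,5,.1],args=(w,),x_scale=[10,10,.1]);print(w,r.x,np.abs(r.fun).max())
    print(r.fun.reshape(-1,2).round(1).tolist())
# roof plane by depth
m=np.zeros(d.shape,np.uint8);cv2.fillPoly(m,[np.array([[313,152],[349,144],[362,170],[323,177]])],1)
S=W[m>0];g=S.mean(0);N=np.linalg.svd(S-g)[2][2];N*=np.sign(N[2]);print("roof N",N,"yaw",np.arctan2(N[1],N[0]),"offset from fit mouth",(g-[r.x[0],r.x[1],173])@N, np.std((S-g)@N))
# marker end white
for P,D,X,(u0,u1,v0,v1),nm in((p,d,W,(336,350,180,195),"top"),(p2,d2,W2,(308,322,165,178),"scene")):
    b=(P[v0:v1,u0:u1].min(-1)>130);Q=X[v0:v1,u0:u1][b];print(nm,b.sum(),np.nanmedian(Q,0),np.argwhere(b).mean(0)[::-1]+[u0,v0])
q=r.x
me=[f(q,(-30*a-16*n)[None]),];print("expected end",me)
E
python3 fit.py
```

```text
1 [5.89627780e+02 3.50186640e+00 2.00396865e-01] 1.7133618609173595
[[-1.7, -0.6], [1.2, -1.0], [-0.6, 1.0], [1.2, 0.6]]
2 [5.89071329e+02 3.95020475e+00 2.14837833e-01] 1.846356814508141
[[-1.5, 1.5], [-0.4, -1.8], [1.0, 0.7], [1.0, -0.7]]
3 [5.89397561e+02 3.61809005e+00 2.07063813e-01] 2.0264380949310805
[[-1.8, -0.4], [1.0, -1.0], [-0.6, 1.3], [1.2, 0.6], [-1.7, 1.2], [-0.3, -2.0], [0.7, 0.5], [1.1, -0.7]]Traceback (most recent call last):
  File "fit.py", line 21, in <module>
    S=W[m>0];g=S.mean(0);N=np.linalg.svd(S-g)[2][2];N*=np.sign(N[2]);print("roof N",N,"yaw",np.arctan2(N[1],N[0]),"offset from fit mouth",(g-[r.x[0],r.x[1],173])@N, np.std((S-g)@N))
                           ~~~~~~~~~~~~~^^^^^
    u, s, vh = gufunc(a, signature=signature)
               ~~~~~~^^^^^^^^^^^^^^^^^^^^^^^^
    raise LinAlgError("SVD did not converge")
numpy.linalg.LinAlgError: SVD did not converge
```

```bash
sed -i 's/S=W\[m>0\];/S=W[m>0];S=S[~np.isnan(S).any(1)];/' fit.py
cat >> fit.py <<'E'
# target: tool z=-a, tool y along tube y; pre-insert pose
Rt=tub(q);o=load("top0.pkl")[3];To=tool(o);print("tool R now",To[:3,:3].round(3).tolist())
for sg in(1,-1):
    z=-Rt@a;yy=sg*Rt@y;x=np.cross(yy,z);Rg=np.c_[x,yy,z]
    print(sg,"turn",R.from_matrix(To[:3,:3].T@Rg).as_rotvec()/np.pi,"x",x)
E
python3 fit.py
```

```text
1 [5.89627780e+02 3.50186640e+00 2.00396865e-01] 1.7133618609173595
[[-1.7, -0.6], [1.2, -1.0], [-0.6, 1.0], [1.2, 0.6]]
2 [5.89071329e+02 3.95020475e+00 2.14837833e-01] 1.846356814508141
[[-1.5, 1.5], [-0.4, -1.8], [1.0, 0.7], [1.0, -0.7]]
3 [5.89397561e+02 3.61809005e+00 2.07063813e-01] 2.0264380949310805
[[-1.8, -0.4], [1.0, -1.0], [-0.6, 1.3], [1.2, 0.6], [-1.7, 1.2], [-0.3, -2.0], [0.7, 0.5], [1.1, -0.7]]
roof N [0.80229498 0.16656107 0.57321913] yaw 0.20469799639536776 offset from fit mouth 26.285463226242292 0.6572932616848137
top 37 [594.51361926   6.49962274 139.67297859] [342.45945946 187.08108108]
scene 21 [592.86850819   5.53015413 140.3835754 ] [315.47619048 171.76190476]
expected end [array([[593.42563843,   4.46428748, 139.246     ]])]
tool R now [[0.932, 0.362, -0.001], [0.362, -0.932, 0.001], [0.0, -0.001, -1.0]]
1 turn [-0.28595183 -0.02413162 -0.90609823] x [-0.80150516 -0.16837602 -0.574     ]
-1 turn [-0.01638614  0.19417037  0.05032908] x [0.80150516 0.16837602 0.574     ]
```

The fits agree: mouth at about (589.5, 4, 173), yaw 0.206, with the marker's end 30 mm inside. The pot is at (424, -88) and the jar at (449, 111). I'll now move in front of the mouth.

Call:
{"api": "arm_command", "payload": {"rows": [0,0,0,0.9,-0.75,-0.05,-1,0,0,0,0.9,-0.75,-0.05,-1]}}

```text
t: 0.35
ee_pos: [271.8, -499.5, 216.1]
orientation: [-3.087, -0.576, 0.0]
ft_force: [1.4, -0.1, -0.1]
width: 75.2
grasp_force: 0.0
```

Call:
{"api": "arm_command", "payload": {"rows": [0,0,0,0.9,-0.75,-0.05,-1,0,0,0,0.9,-0.75,-0.05,-1]}}

```text
t: 0.55
ee_pos: [317.6, -416.4, 220.6]
orientation: [-3.087, -0.578, 0.0]
ft_force: [0.3, 0.2, -0.5]
width: 59.4
grasp_force: 0.0
```

Call:
{"api": "arm_command", "payload": {"rows": [0,0,0,0.9,-0.75,-0.05,-1,0,0,0,0.9,-0.75,-0.05,-1]}}

```text
t: 0.75
ee_pos: [363.1, -334.4, 224.8]
orientation: [-3.087, -0.579, 0.0]
ft_force: [1.1, 0.2, -0.8]
width: 43.1
grasp_force: 0.0
```

Call:
{"api": "arm_command", "payload": {"rows": [0,0,0,0.9,-0.75,-0.05,-1,0,0,0,0.9,-0.75,-0.05,-1]}}

```text
t: 0.95
ee_pos: [408.5, -252.4, 228.9]
orientation: [-3.088, -0.579, -0.0]
ft_force: [0.7, -1.1, 0.8]
width: 27.4
grasp_force: 0.0
```

Call:
{"api": "arm_command", "payload": {"rows": [0,0,0,0.9,-0.75,-0.05,-1,0,0,0,0.9,-0.75,-0.05,-1]}}

```text
t: 1.15
ee_pos: [453.9, -170.4, 232.9]
orientation: [-3.088, -0.579, -0.0]
ft_force: [1.3, -0.6, 0.3]
width: 11.4
grasp_force: 0.0
```

Call:
{"api": "arm_command", "payload": {"rows": [0,0,0,0.9,-0.75,-0.05,-1,0,0,0,0.9,-0.75,-0.05,-1]}}

```text
t: 1.35
ee_pos: [499.3, -88.3, 236.9]
orientation: [-3.088, -0.58, -0.0]
ft_force: [-0.5, -0.7, -0.0]
width: 0.1
grasp_force: 0.0
```

Call:
{"api": "arm_command", "payload": {"rows": [-0.0164,0.1942,0.0503,0.9,-0.75,-0.05,-1,-0.0164,0.1942,0.0503,0.9,-0.75,-0.05,-1,-0.0164,0.1942,0.0503,0.9,-0.75,-0.05,-1,-0.0164,0.1942,0.0503,0.9,-0.75,-0.05,-1,-0.0164,0.1942,0.0503,0.9,-0.75,-0.05,-1]}}

```text
t: 1.85
ee_pos: [541.5, -8.2, 239.5]
orientation: [-2.923, -0.302, -0.924]
ft_force: [0.3, 0.2, -0.7]
width: 0.6
grasp_force: 0.0
```

```bash
cat > rel.py <<'E'
from h import *
from workcell import ctrl
q=np.array([589.4,4.0,.206]);Rz=R.from_euler("z",q[2]).as_matrix()
M=np.array([q[0],q[1],173.]);a=Rz@[-.574,0,.819];n=Rz@[.819,0,.574];y=Rz@[0,1,0]
G=np.c_[n,-y,-a]
def rel():
    o=ctrl.get_obs();T=tool(o);v=o["ee_pos"]-M
    print("TCP in tube-mouth coords: n %.1f y %.1f depth %.1f"%(v@n,v@y,-v@a),"turn left",(R.from_matrix(T[:3,:3].T@G).as_rotvec()/np.pi).round(4),"w",o["width"],"F",o["ft_force"].round(1),o["grasp_force"])
    return o,T
E
python3 - <<'E'
from rel import *
o,T=rel()
p,d=ctrl.get_image("wrist");c=ctrl.camera_params("wrist");pickle.dump((p,d,c,o),open("wrist1.pkl","wb"))
cv2.imwrite("pics/wrist1.png",p[:,:,::-1])
E
```

```text
TCP in tube-mouth coords: n -2.3 y -2.1 depth -82.8 turn left [ 0.0004 -0.0003  0.0002] w 0.6253332326296388 F [ 0.3  0.2 -0.7] 0.0
```

View pics/wrist1.png

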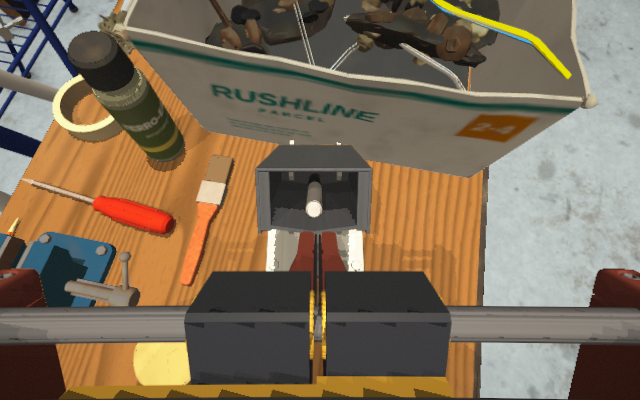

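The wrist view shows the tube mouth dead ahead: outer corners near (257,170) and (369,170), the marker's end at (315,208), closed fingertips near (318,235).

Run:
```python
from rel import *
p,d,c,o=load("wrist1.pkl");T=tool(o)
A=cloud(d,c,c["tool_from_camera"])  # tool coords
B=A@T[:3,:3].T+T[:3,3]-M
L=np.stack([B@n,B@y,-B@a],-1)
b=(p[195:220,302:330].min(-1)>150);Q=L[195:220,302:330][b];print("marker end n,y,depth",b.sum(),np.nanmedian(Q,0),np.nanmin(Q,0),np.nanmax(Q,0))
Q=A[195:220,302:330][b];print("in tool",np.nanmedian(Q,0))
for r in(200,210,180): print(r,[(u,L[r,u].round(0).tolist()) for u in range(254,376,6)])
for u in (285,314,345): print(u,[(v,L[v,u].round(0).tolist()) for v in range(144,250,6)])
print("fingers",[(v,A[v,312].round(0).tolist()) for v in range(225,300,6)])
for v in(240,255,268): print(v,[(u,A[v,u].round(0).tolist()) for u in range(284,356,6)])
```

```text
marker end n,y,depth 190 [-17.13219772   2.17242487  30.61217612] [-24.03109614  -4.483212    28.85552615] [-11.23842314   8.85164802  38.06592611]
in tool [-14.95635573  -4.47277568 113.35986559]
200 [(254, [-50.0, 83.0, 178.0]), (260, [-1.0, 43.0, -1.0]), (266, [-1.0, 39.0, 1.0]), (272, [-20.0, 44.0, 69.0]), (278, [-21.0, 38.0, 73.0]), (284, [-22.0, 32.0, 75.0]), (290, [-22.0, 27.0, 77.0]), (296, [-23.0, 21.0, 81.0]), (302, [-24.0, 15.0, 85.0]), (308, [-13.0, 7.0, 44.0]), (314, [-11.0, 2.0, 38.0]), (320, [-14.0, -4.0, 47.0]), (326, [-25.0, -10.0, 86.0]), (332, [-24.0, -17.0, 83.0]), (338, [-23.0, -23.0, 80.0]), (344, [-22.0, -28.0, 77.0]), (350, [-21.0, -34.0, 74.0]), (356, [-20.0, -40.0, 70.0]), (362, [-1.0, -36.0, 0.0]), (368, [-1.0, -41.0, 1.0]), (374, [-51.0, -77.0, 180.0])]
210 [(254, [-62.0, 82.0, 170.0]), (260, [-9.0, 44.0, 0.0]), (266, [-9.0, 39.0, 1.0]), (272, [-21.0, 40.0, 37.0]), (278, [-22.0, 35.0, 40.0]), (284, [-22.0, 29.0, 42.0]), (290, [-23.0, 24.0, 45.0]), (296, [-24.0, 19.0, 48.0]), (302, [-25.0, 13.0, 51.0]), (308, [-19.0, 7.0, 31.0]), (314, [-19.0, 2.0, 31.0]), 
[... 3129 characters left out ...]
.0, 221.0])]
255 [(284, [-105.0, -42.0, 211.0]), (290, [-105.0, -35.0, 211.0]), (296, [10.0, -10.0, -38.0]), (302, [10.0, -8.0, -38.0]), (308, [10.0, -5.0, -38.0]), (314, [9.0, -3.0, -34.0]), (320, [9.0, 0.0, -34.0]), (326, [10.0, 3.0, -37.0]), (332, [10.0, 5.0, -37.0]), (338, [11.0, 8.0, -39.0]), (344, [-104.0, 32.0, 211.0]), (350, [-105.0, 39.0, 211.0])]
268 [(284, [-118.0, -42.0, 203.0]), (290, [10.0, -12.0, -50.0]), (296, [10.0, -10.0, -49.0]), (302, [10.0, -7.0, -50.0]), (308, [10.0, -5.0, -50.0]), (314, [9.0, -2.0, -48.0]), (320, [9.0, -0.0, -48.0]), (326, [11.0, 2.0, -51.0]), (332, [11.0, 5.0, -50.0]), (338, [11.0, 7.0, -51.0]), (344, [10.0, 9.0, -49.0]), (350, [-117.0, 38.0, 200.0])]
```

Call:
{"api": "arm_command", "payload": {"rows": [0,0,0,-0.07,-0.041,0.3,-1,0,0,0,-0.07,-0.041,0.5,-1,0,0,0,-0.07,-0.041,0.75,-1,0,0,0,-0.07,-0.041,0.75,-1]}}

```text
t: 2.3
ee_pos: [573.0, 1.3, 186.8]
orientation: [-2.923, -0.305, -0.918]
ft_force: [0.4, -0.3, 0.0]
width: 0.4
grasp_force: 0.0
```

Call:
{"api": "arm_command", "payload": {"rows": [0,0,0,0,0,0.15,-1,0,0,0,0,0,0.33,-1,0,0,0,0,0,0.33,-1,0,0,0,0,0,0.33,-0.36,0,0,0,0,0,0.33,-0.36]}}

```text
t: 2.8
ee_pos: [587.4, 4.0, 167.7]
orientation: [-2.923, -0.305, -0.924]
ft_force: [0.1, 0.3, 0.6]
width: 13.2
grasp_force: 0.0
```

```bash
python3 -c "
from rel import *
rel()"
```

```text
TCP in tube-mouth coords: n -4.7 y 0.4 depth 3.3 turn left [ 0.0001 -0.0003  0.0007] w 13.20237226438211 F [0.1 0.3 0.6] 0.0
```

Call:
{"api": "arm_command", "payload": {"rows": [0,0,0,0,0,0,-0.36,0,0,0,0,0,0,-0.36,0,0,0,0,0,0,-0.36]}}

```text
t: 3.1
ee_pos: [587.5, 3.9, 167.2]
orientation: [-2.923, -0.305, -0.924]
ft_force: [0.4, -0.5, -0.7]
width: 28.0
grasp_force: 0.0
```

```bash
python3 -c "
from rel import *
rel()"
```

```text
TCP in tube-mouth coords: n -4.9 y 0.3 depth 3.7 turn left [ 0.0002 -0.0002  0.0006] w 27.992659374536768 F [ 0.4 -0.5 -0.7] 0.0
```

Call:
{"api": "arm_command", "payload": {"rows": [0,0,0,-0.025,-0.01,0.15,-0.36,0,0,0,-0.025,-0.01,0.3,-0.36,0,0,0,-0.025,-0.01,0.45,-0.36,0,0,0,-0.025,-0.01,0.54,-0.36,0,0,0,-0.025,-0.01,0.54,-0.36]}}

```text
t: 3.6
ee_pos: [610.0, 9.6, 129.5]
orientation: [-2.924, -0.304, -0.921]
ft_force: [-0.3, -0.4, 0.4]
width: 28.1
grasp_force: 0.0
```

Call:
{"api": "arm_command", "payload": {"rows": [0,0,0,-0.02,0,0,-0.36,0,0,0,-0.02,0,0,-0.36]}}

```text
t: 3.8
ee_pos: [608.3, 9.1, 129.6]
orientation: [-2.923, -0.305, -0.923]
ft_force: [-1.1, 0.9, 0.8]
width: 28.1
grasp_force: 0.0
```

Run:
```python
from rel import *
o,T=rel()
p,d=ctrl.get_image("wrist");c=ctrl.camera_params("wrist");pickle.dump((p,d,c,o),open("wrist2.pkl","wb"))
cv2.imwrite("pics/wrist2.png",cv2.resize(p[120:330,200:440],None,fx=2.8,fy=2.8)[:,:,::-1])
```

```text
TCP in tube-mouth coords: n -8.9 y 1.1 depth 46.8 turn left [ 0.0002 -0.0001  0.0006] w 28.060435839777526 F [-1.1  0.9  0.8] 0.0
```

View pics/wrist2.png

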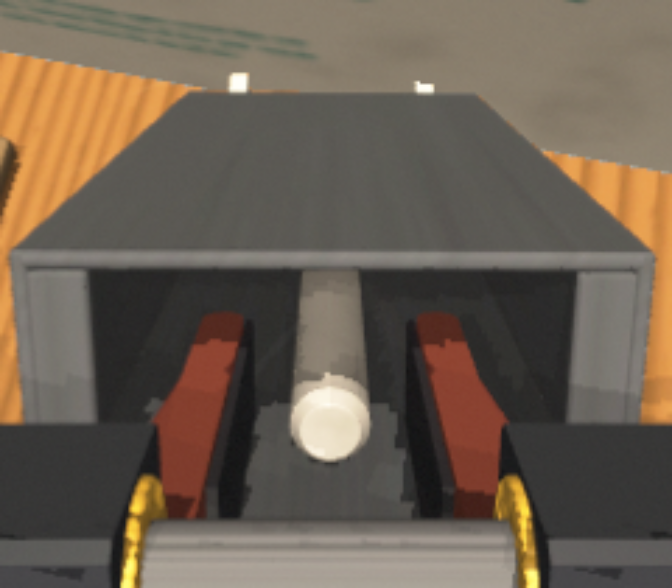

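The marker's end, at (330,425) in the crop, lies centred between the two opened fingers and inside the lips. I'll ease down towards the floor of the V while watching the force.

Call:
{"api": "arm_command", "payload": {"rows": [0,0,0,-0.012,0,0,-0.36,0,0,0,-0.012,0,0,-0.36,0,0,0,-0.012,0,0,-0.36]}}

```text
t: 4.15
ee_pos: [607.9, 8.9, 129.0]
orientation: [-2.923, -0.304, -0.924]
ft_force: [-0.3, -0.5, 0.2]
width: 28.1
grasp_force: 0.0
```

Call:
{"api": "arm_command", "payload": {"rows": [0,0,0,-0.012,0,0,-0.36,0,0,0,-0.012,0,0,-0.36,0,0,0,-0.012,0,0,-0.36]}}

```text
t: 4.45
ee_pos: [607.2, 8.8, 128.3]
orientation: [-2.923, -0.304, -0.923]
ft_force: [0.3, -1.0, 0.1]
width: 28.1
grasp_force: 0.2
```

Run:
```python
from rel import *
o,T=rel()
p,d=ctrl.get_image("wrist");c=ctrl.camera_params("wrist")
A=cloud(d,c,c["tool_from_camera"])
# rows/cols: crop (330,425)->(200+330/2.8,120+425/2.8)
for v in range(222,284,4): print(v,A[v,317].round(1),A[v,273].round(1),A[v,300].round(1))
```

```text
TCP in tube-mouth coords: n -10.5 y 1.1 depth 47.2 turn left [ 0.0002 -0.0001  0.0006] w 28.062428955566297 F [ 0.3 -1.   0.1] 0.23763856734149158
222 [-0.3 -1.3 35.4] [-10.9 -34.   65.7] [-14.  -14.4  74.6]
226 [-0.5 -1.3 28.4] [-11.4 -33.1  58.6] [-13.8 -14.   65.1]
230 [-0.4 -1.3 20.9] [-11.2 -32.   49.8] [-14.3 -13.6  57.9]
234 [-0.3 -1.3 14. ] [ 10.3 -23.3 -13.1] [-14.  -13.2  49.2]
238 [-0.6 -1.3  8.7] [ 10.2 -22.6 -18.2] [-14.2 -12.8  42.3]
242 [-0.7 -1.3  2.9] [ 10.3 -22.  -23.6] [-13.7 -12.4  34.3]
246 [-0.9 -1.3 -2.2] [ 10.4 -21.4 -28.3] [-14.  -12.1  28.3]
250 [-1.4 -1.3 -6.3] [ 10.2 -20.8 -32.5] [-13.9 -11.8  21.8]
254 [ -1.2  -1.3 -11.7] [ 10.8 -20.1 -37.9] [-13.6 -11.5  15.4]
258 [ -2.3  -1.3 -14.2] [ 10.4 -19.7 -41.1] [-14.5 -11.3  11.6]
262 [ -3.5  -1.3 -16.3] [ 10.3 -19.3 -44.5] [-14.1 -11.    5.7]
266 [ -5.1  -1.3 -17.4] [ 10.4 -18.8 -48.5] [-14.  -10.8   0.3]
270 [ -7.8  -1.3 -16.4] [ 10.4 -18.4 -51.8] [-14.3 -10.6  -3.8]
274 [ -9.5  -1.3 -17.5] [ 10.  -18.1 -54.4] [-14.5 -10.4  -8. ]
278 [-12.   -1.3 -16.9] [ 10.5 -17.6 -58.3] [-13.9 -10.1 -13.4]
282 [-16.2  -1.3 -13.5] [ 10.5 -17.2 -61.3] [-14.4  -9.9 -16.7]
```

Call:
{"api": "arm_command", "payload": {"rows": [0,0,0,-0.01,0,0,-0.36,0,0,0,-0.018,0,0,-0.36,0,0,0,-0.018,0,0,-0.36,0,0,0,-0.018,0,0,-0.36]}}

```text
t: 4.9
ee_pos: [607.0, 8.8, 128.3]
orientation: [-2.922, -0.305, -0.926]
ft_force: [4.8, 2.0, 4.9]
width: 28.3
grasp_force: 3.3
```

```bash
python3 -c "
from rel import *
rel()"
```

```text
TCP in tube-mouth coords: n -10.7 y 1.1 depth 47.1 turn left [ 0.0001 -0.0007  0.0006] w 28.32748878559746 F [4.8 2.  4.9] 3.271938978577964
```

Touching the floor at 7 N, so the pads are as low as they go. I'll back off a hair and close.

Call:
{"api": "arm_command", "payload": {"rows": [0,0,0,0.008,0,0,-0.36,0,0,0,0.008,0,0,-1,0,0,0,0.008,0,0,-1,0,0,0,0.008,0,0,-1,0,0,0,0.008,0,0,-1]}}

```text
t: 5.4
ee_pos: [606.3, 8.8, 127.7]
orientation: [-2.923, -0.305, -0.923]
ft_force: [3.4, 2.4, 3.0]
width: 12.7
grasp_force: 30.3
```

```bash
python3 -c "
from rel import *
rel()"
```

```text
TCP in tube-mouth coords: n -11.7 y 1.2 depth 47.2 turn left [0.0001 0.     0.0006] w 12.730659038762063 F [3.4 2.4 3. ] 30.251570918280777
```

Run:
```python
from rel import *
p,d=ctrl.get_image("wrist");c=ctrl.camera_params("wrist")
A=cloud(d,c,c["tool_from_camera"])
for v in range(222,284,5): print(v,A[v,317].round(1))
for v in (235,245,255): print(v,[A[v,u].round(0).tolist() for u in range(296,340,3)])
cv2.imwrite("pics/wrist3.png",cv2.resize(p[160:320,240:400],None,fx=3.6,fy=3.6)[:,:,::-1])
```

```text
222 [ 0.9 -1.3 31.9]
227 [ 1.  -1.3 22.5]
232 [ 1.  -1.3 14. ]
237 [ 0.7 -1.3  6.9]
242 [ 0.8 -1.3 -0.6]
247 [ 0.5 -1.3 -6.7]
252 [ -0.   -1.3 -11.9]
257 [ -0.6  -1.3 -16.7]
262 [ -3.4  -1.3 -16.4]
267 [ -5.7  -1.3 -17.4]
272 [ -8.7  -1.3 -16.8]
277 [-11.   -1.3 -17.7]
282 [-14.5  -1.3 -16.4]
235 [[10.0, -12.0, -15.0], [11.0, -10.0, -16.0], [-13.0, -12.0, 44.0], [-13.0, -10.0, 46.0], [-2.0, -7.0, 17.0], [-1.0, -5.0, 14.0], [0.0, -3.0, 11.0], [1.0, -1.0, 10.0], [1.0, 0.0, 10.0], [-0.0, 2.0, 12.0], [-1.0, 4.0, 14.0], [-4.0, 6.0, 21.0], [9.0, 6.0, -11.0], [10.0, 8.0, -15.0], [10.0, 9.0, -14.0]]
245 [[10.0, -11.0, -27.0], [10.0, -10.0, -27.0], [9.0, -8.0, -24.0], [-5.0, -8.0, 9.0], [-2.0, -6.0, 1.0], [-0.0, -5.0, -2.0], [1.0, -3.0, -4.0], [0.0, -1.0, -3.0], [0.0, 0.0, -4.0], [-0.0, 2.0, -2.0], [-1.0, 4.0, -0.0], [-3.0, 5.0, 5.0], [9.0, 6.0, -24.0], [10.0, 7.0, -27.0], [11.0, 8.0, -28.0]]
255 [[10.0, -10.0, -38.0], [8.0, -9.0, -32.0], [9.0, -8.0, -35.0], [-3.0, -8.0, -10.0], [-2.0, -6.0, -12.0], [-1.0, -4.0, -14.0], [-0.0, -3.0, -15.0], [-1.0, -1.0, -14.0], [-0.0, 0.0, -15.0], [-1.0, 2.0, -14.0], [-1.0, 3.0, -13.0], [-3.0, 5.0, -10.0], [7.0, 6.0, -31.0], [9.0, 7.0, -34.0], [11.0, 8.0, -39.0]]
```

View pics/wrist3.png

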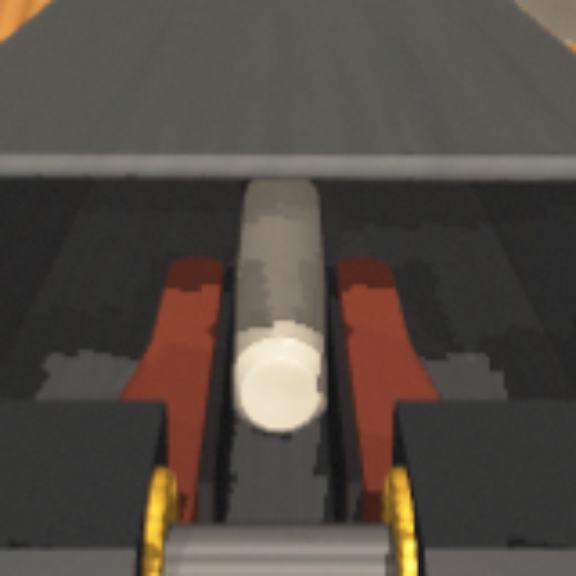

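The marker is between the pads, its end at (280,390) in the crop, gripped at 30 N with its axis about 3 mm inside the pad edge. I'll draw it out slowly.

Call:
{"api": "arm_command", "payload": {"rows": [0,0,0,0.015,0,-0.05,-1,0,0,0,0.02,0,-0.15,-1,0,0,0,0.02,0,-0.25,-1,0,0,0,0.02,0,-0.35,-1,0,0,0,0.02,0,-0.35,-1]}}

```text
t: 5.95
ee_pos: [590.9, 5.2, 151.3]
orientation: [-2.925, -0.304, -0.922]
ft_force: [0.3, -0.8, 0.2]
width: 13.1
grasp_force: 30.0
```

Run:
```python
from rel import *
rel()
p,d=ctrl.get_image("wrist");c=ctrl.camera_params("wrist")
A=cloud(d,c,c["tool_from_camera"])
for v in range(222,284,5): print(v,A[v,317].round(1))
```

```text
TCP in tube-mouth coords: n -11.1 y 0.9 depth 18.7 turn left [0.0005 0.0003 0.0006] w 13.057721958656728 F [ 0.3 -0.8  0.2] 29.999480500118807
222 [ 0.5 -1.3 33.1]
227 [ 0.4 -1.3 24. ]
232 [ 0.6 -1.3 15. ]
237 [ 0.5 -1.3  7.4]
242 [ 0.3 -1.3  0.6]
247 [ 0.3 -1.3 -6.2]
252 [ -0.1  -1.3 -11.6]
257 [ -0.4  -1.3 -17.1]
262 [ -3.1  -1.3 -17.1]
267 [ -6.   -1.3 -16.8]
272 [ -9.1  -1.3 -16.2]
277 [-11.8  -1.3 -16.2]
282 [-15.8  -1.3 -14.2]
```

Call:
{"api": "arm_command", "payload": {"rows": [0,0,0,0.03,0,-0.2,-1,0,0,0,0.03,0,-0.4,-1,0,0,0,0.03,0,-0.6,-1,0,0,0,0.03,0,-0.8,-1,0,0,0,0.03,0,-1,-1]}}

```text
t: 6.5
ee_pos: [548.1, -3.3, 218.0]
orientation: [-2.924, -0.305, -0.921]
ft_force: [0.4, -0.3, 0.4]
width: 13.1
grasp_force: 30.0
```

Call:
{"api": "arm_command", "payload": {"rows": [0,0,0,0,0,-0.2,-1,0,0,0,0,0,-0.4,-1,0,0,0,0,0,-0.6,-1,0,0,0,0,0,-0.8,-1,0,0,0,0,0,-1,-1]}}

```text
t: 7.0
ee_pos: [503.3, -12.5, 283.7]
orientation: [-2.923, -0.305, -0.921]
ft_force: [0.3, 0.5, 0.1]
width: 13.4
grasp_force: 30.0
```

Call:
{"api": "arm_command", "payload": {"rows": [0,0,0,0,0,-0.2,-1,0,0,0,0,0,-0.3,-1,0,0,0,0,0,-0.3,-1,0,0,0,0,0,-0.3,-1]}}

```text
t: 7.4
ee_pos: [490.5, -15.3, 303.2]
orientation: [-2.923, -0.304, -0.923]
ft_force: [0.3, -0.7, -1.5]
width: 12.9
grasp_force: 30.0
```

```bash
cat > mk.py <<'E'
from rel import *
def seg():
    o,T=rel();p,d=ctrl.get_image("wrist");c=ctrl.camera_params("wrist")
    A=cloud(d,c,c["tool_from_camera"])
    S=A[np.abs(A[...,0]+5)<45];S=S[(np.abs(S[:,1]+1.3)<7)&(S[:,2]>25)&(S[:,2]<135)]
    k,b=np.polyfit(S[:,2],S[:,0],1);ky,by=np.polyfit(S[:,2],S[:,1],1)
    print("n",len(S),"surface x at TCP",b,"tilt x",k,"y",ky,"z max",S[:,2].max(),"resid",np.std(S[:,0]-k*S[:,2]-b))
    return o,T,p,d,A
E
python3 -c "
from mk import *
o,T,p,d,A=seg();cv2.imwrite('pics/wrist4.png',p[:,:,::-1])"
```

```text
TCP in tube-mouth coords: n -7.8 y 1.3 depth -164.4 turn left [ 0.0001 -0.      0.0005] w 12.861713693945973 F [ 0.3 -0.7 -1.5] 29.999255718430504
n 658 surface x at TCP -1.2232519105221746 tilt x 0.0023583891485855135 y 0.002244538230931734 z max 116.10911672043332 resid 1.2892364276061112
```

View pics/wrist4.png

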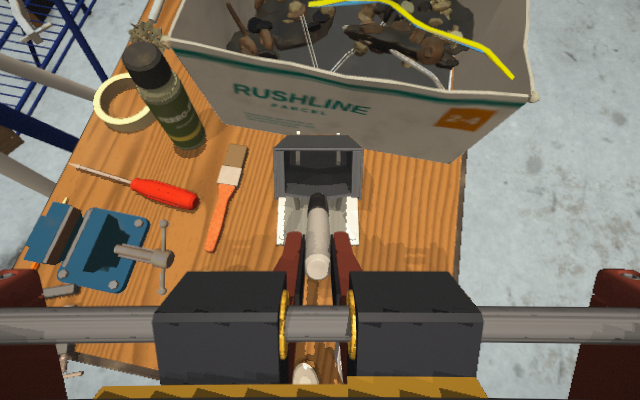

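The marker is held straight along the tool, clear of the tube: upper end at (317,268), black tip at (318,200). Next I'll plan the move above the pot with a 15° lean.

```bash
cat > to.py <<'E'
from rel import *
def to(P,tilt=15,psi=.206):
    o,T=rel();t=np.radians(tilt);h=np.array([np.cos(psi),np.sin(psi),0]);k=np.array([0,0,1.])
    z=np.sin(t)*h-np.cos(t)*k;x=np.cos(t)*h+np.sin(t)*k;G2=np.c_[x,np.cross(z,x),z]
    print("turn",(R.from_matrix(T[:3,:3].T@G2).as_rotvec()/np.pi).round(4),"shift",(T[:3,:3].T@(np.array(P)-o["ee_pos"])/80).round(4))
E
python3 - <<'E'
from to import *
to([419,-89,265]);to([419,-89,124.7])
p,d,c,o=load("scene0.pkl");W=cloud(d,c);S=W[165:225,380:435].reshape(-1,3)
for zl,zh in((84,94),(30,80)):
    Q=S[(S[:,2]>zl)&(S[:,2]<zh)];print(cv2.minEnclosingCircle(Q[:,:2].astype(np.float32)),len(Q),np.median(Q[:,2]))
E
```

```text
TCP in tube-mouth coords: n -8.0 y 1.4 depth -164.2 turn left [0.     0.0002 0.0005] w 12.854160679507997 F [-0.2 -0.7 -0.1] 29.99930048477836
turn [ 1.000e-04 -1.111e-01  5.000e-04] shift [-1.1438  0.7175 -0.2214]
TCP in tube-mouth coords: n -8.0 y 1.4 depth -164.2 turn left [0.     0.0002 0.0005] w 12.854160679507997 F [-0.2 -0.7 -0.1] 29.99930048477836
turn [ 1.000e-04 -1.111e-01  5.000e-04] shift [-2.1495  0.7158  1.2153]
((425.4613342285156, -87.97674560546875), 38.41339111328125) 274 89.62614271237453
((423.7787780761719, -87.7745590209961), 37.97124099731445) 959 57.12263070062875
```

Both views put the pot at (424.5, -88).

Call:
{"api": "arm_command", "payload": {"rows": [0,-0.04,0,-0.2,0.15,-0.04,-1,0,-0.08,0,-0.4,0.3,-0.08,-1,0,-0.111,0,-0.6,0.45,-0.12,-1,0,-0.111,0,-0.8,0.6,-0.17,-1,0,-0.111,0,-0.95,0.72,-0.2,-1]}}

```text
t: 7.95
ee_pos: [432.5, -86.6, 272.0]
orientation: [-3.072, -0.321, -0.404]
ft_force: [-0.6, 0.3, -0.2]
width: 12.8
grasp_force: 30.0
```

Call:
{"api": "arm_command", "payload": {"rows": [0,0,0,0,0,0,-1,0,0,0,0,0,0,-1]}}

```text
t: 8.15
ee_pos: [432.7, -86.4, 272.8]
orientation: [-3.072, -0.318, -0.405]
ft_force: [0.7, 0.6, -0.6]
width: 12.7
grasp_force: 30.0
```

Run:
```python
from to import *
to([419.5,-89,265]);to([419.5,-89,235])
o=ctrl.get_obs();T=tool(o);p,d=ctrl.get_image("wrist");c=ctrl.camera_params("wrist")
A=cloud(d,c,c["tool_from_camera"])
S=A.reshape(-1,3);S=S[(np.abs(S[:,1]+1.3)<7)&(np.abs(S[:,0]+2)<7)&(S[:,2]>25)&(S[:,2]<135)]
print("marker",len(S),np.polyfit(S[:,2],S[:,0],1),S[:,2].max())
B=A@T[:3,:3].T+T[:3,3];B=B.reshape(-1,3);B=B[(B[:,2]>82)&(B[:,2]<97)&(np.hypot(B[:,0]-424,B[:,1]+88)<46)]
m=np.hypot(B[:,0]-424,B[:,1]+88)>25;B=B[m]
print(len(B),cv2.minEnclosingCircle(B[:,:2].astype(np.float32)))
cv2.imwrite("pics/wrist5.png",p[:,:,::-1])
```

```text
TCP in tube-mouth coords: n -83.5 y -56.4 depth -180.4 turn left [0.0002 0.1111 0.0002] w 12.723167883196089 F [ 0.7  0.6 -0.6] 29.99936108593829
turn [ 0.0002 -0.0002  0.0002] shift [-0.1876 -0.0018  0.0502]
TCP in tube-mouth coords: n -83.5 y -56.4 depth -180.4 turn left [0.0002 0.1111 0.0002] w 12.723167883196089 F [ 0.7  0.6 -0.6] 29.99936108593829
turn [ 0.0002 -0.0002  0.0002] shift [-0.2848 -0.0021  0.4123]
marker 666 [ 0.00925328 -0.88324801] 116.9298686160125
379 ((424.1275939941406, -87.3461685180664), 36.84615707397461)
```

View pics/wrist5.png

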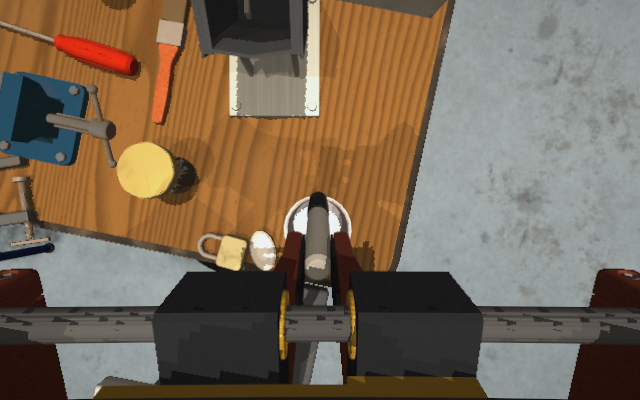

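The wrist view shows the marker's black tip at (318,197) above the pot's rim, and the pot's centre agrees. Descending.

Call:
{"api": "arm_command", "payload": {"rows": [0,0,0,-0.285,0,0.2,-1,0,0,0,-0.285,0,0.41,-1,0,0,0,-0.285,0,0.41,-1]}}

```text
t: 8.5
ee_pos: [418.7, -88.5, 234.2]
orientation: [-3.072, -0.32, -0.402]
ft_force: [0.1, -0.6, -0.1]
width: 13.0
grasp_force: 30.0
```

Call:
{"api": "arm_command", "payload": {"rows": [0,0,0,-0.05,0,0.19,-1,0,0,0,-0.1,0,0.38,-1,0,0,0,-0.155,0,0.575,-1,0,0,0,-0.155,0,0.575,-1,0,0,0,-0.155,0,0.575,-1]}}

```text
t: 9.0
ee_pos: [420.1, -89.3, 188.7]
orientation: [-3.073, -0.321, -0.407]
ft_force: [0.4, 1.0, -0.2]
width: 13.3
grasp_force: 30.0
```

```bash
python3 -c "
from to import *
to([419.5,-89,135])"
```

```text
TCP in tube-mouth coords: n -142.3 y -56.7 depth -119.0 turn left [0.0003 0.1107 0.0007] w 13.274792824312982 F [ 0.4  1.  -0.2] 29.999329339480028
turn [ 0.0004 -0.0005  0.0007] shift [-0.1809 -0.0063  0.6469]
```

Call:
{"api": "arm_command", "payload": {"rows": [0,0,0,-0.05,0,0.19,-1,0,0,0,-0.1,0,0.38,-1,0,0,0,-0.15,0,0.5,-1,0,0,0,-0.175,0,0.63,-1,0,0,0,-0.175,0,0.63,-1]}}

```text
t: 9.5
ee_pos: [419.3, -89.5, 135.9]
orientation: [-3.072, -0.32, -0.406]
ft_force: [0.2, -0.4, -0.7]
width: 13.0
grasp_force: 30.0
```

Call:
{"api": "arm_command", "payload": {"rows": [0,0,0,-0.005,0,0.025,-1,0,0,0,-0.012,0,0.05,-1,0,0,0,-0.012,0,0.05,-1]}}

```text
t: 9.8
ee_pos: [419.4, -89.6, 132.0]
orientation: [-3.073, -0.32, -0.408]
ft_force: [-0.4, 0.0, -0.2]
width: 13.1
grasp_force: 30.0
```

Call:
{"api": "arm_command", "payload": {"rows": [0,0,0,-0.006,0,0.024,-1,0,0,0,-0.012,0,0.048,-1,0,0,0,-0.012,0,0.048,-1]}}

```text
t: 10.1
ee_pos: [418.9, -89.5, 127.4]
orientation: [-3.073, -0.32, -0.406]
ft_force: [-0.4, 0.4, 0.4]
width: 12.8
grasp_force: 30.0
```

Call:
{"api": "arm_command", "payload": {"rows": [0,0,0,-0.006,0,0.024,-1,0,0,0,-0.006,0,0.024,-1]}}

```text
t: 10.3
ee_pos: [419.0, -89.5, 125.4]
orientation: [-3.073, -0.32, -0.406]
ft_force: [0.4, -0.5, -0.0]
width: 12.8
grasp_force: 30.0
```

Call:
{"api": "arm_command", "payload": {"rows": [0,0,0,-0.003,0,0.012,-1,0,0,0,-0.003,0,0.012,-1]}}

```text
t: 10.5
ee_pos: [419.1, -89.5, 124.5]
orientation: [-3.073, -0.32, -0.406]
ft_force: [-0.7, -0.0, 0.2]
width: 13.0
grasp_force: 30.0
```

Call:
{"api": "arm_command", "payload": {"rows": [0,0,0,-0.003,0,0.012,-1,0,0,0,-0.003,0,0.012,-1]}}

```text
t: 10.7
ee_pos: [419.1, -89.5, 123.6]
orientation: [-3.073, -0.32, -0.406]
ft_force: [-0.7, -0.4, 0.0]
width: 12.9
grasp_force: 30.0
```

Call:
{"api": "arm_command", "payload": {"rows": [0,0,0,-0.003,0,0.012,-1,0,0,0,-0.003,0,0.012,-1]}}

```text
t: 10.9
ee_pos: [419.4, -89.6, 122.8]
orientation: [-3.073, -0.32, -0.407]
ft_force: [-0.6, 1.1, 2.4]
width: 13.0
grasp_force: 30.0
```

Call:
{"api": "arm_command", "payload": {"rows": [0,0,0,-0.003,0,0.012,-1,0,0,0,-0.003,0,0.012,-1]}}

```text
t: 11.1
ee_pos: [420.2, -89.9, 122.5]
orientation: [-3.073, -0.32, -0.41]
ft_force: [-2.1, -0.9, 11.6]
width: 12.9
grasp_force: 30.0
```

Floor contact is clear (11.6 N at TCP z 122.5). I'll ease the pressure and release.

Call:
{"api": "arm_command", "payload": {"rows": [0,0,0,0.003,0,-0.011,-1,0,0,0,0.003,0,-0.011,-1,0,0,0,0.003,0,-0.011,-1]}}

```text
t: 11.4
ee_pos: [419.3, -89.6, 122.7]
orientation: [-3.073, -0.32, -0.407]
ft_force: [-0.1, -0.8, 3.8]
width: 13.3
grasp_force: 30.0
```

Call:
{"api": "arm_command", "payload": {"rows": [0,0,0,0,0,0,0.2,0,0,0,0,0,0,0.2,0,0,0,0,0,0,0.2,0,0,0,0,0,0,0.5,0,0,0,0,0,0,0.5]}}

```text
t: 11.9
ee_pos: [419.1, -89.5, 122.5]
orientation: [-3.073, -0.32, -0.406]
ft_force: [-0.4, 0.1, 1.2]
width: 49.6
grasp_force: 0.0
```

Call:
{"api": "arm_command", "payload": {"rows": [0,0,0,0,0,0,0.5,0,0,0,0,0,0,0.5,0,0,0,0,0,0,0.5]}}

```text
t: 12.2
ee_pos: [419.2, -89.5, 122.6]
orientation: [-3.073, -0.32, -0.407]
ft_force: [-0.6, -0.8, 0.8]
width: 65.4
grasp_force: 0.0
```

Run:
```python
from to import *
rel()
p,d=ctrl.get_image("wrist");q,_=ctrl.get_image("scene")
im=np.hstack([cv2.resize(p[150:350,200:440],(480,400)),cv2.resize(q[120:260,340:450],(314,400))])
cv2.imwrite("pics/rel.png",im[:,:,::-1])
```

```text
TCP in tube-mouth coords: n -181.0 y -56.8 depth -65.3 turn left [0.0003 0.1109 0.0005] w 65.39410055587635 F [-0.6 -0.8  0.8] 0.0
```

View pics/rel.png

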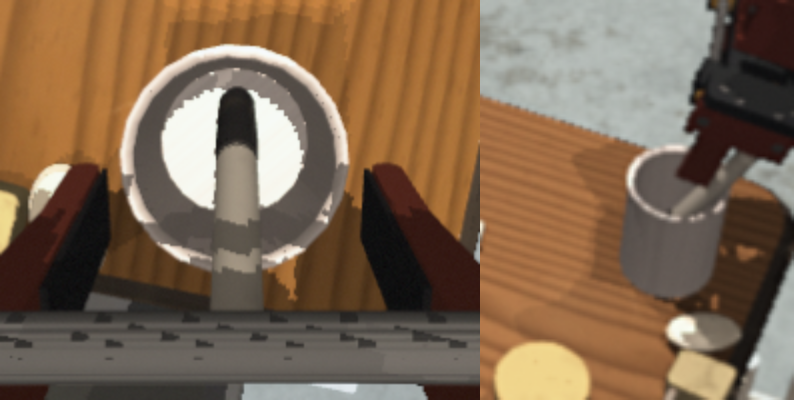

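Released: the marker leans on the rim towards the robot with its black cap on the pot floor, and the fingers stand clear on both sides. I'll retreat straight up.

Call:
{"api": "arm_command", "payload": {"rows": [0,0,0,0.05,0,-0.19,0.5,0,0,0,0.1,0,-0.38,0.5,0,0,0,0.2,0,-0.75,0.5,0,0,0,0.25,0,-0.95,0.5,0,0,0,0.25,0,-0.95,0.5]}}

```text
t: 12.8
ee_pos: [420.3, -90.0, 203.4]
orientation: [-3.074, -0.32, -0.414]
ft_force: [0.3, -0.0, -0.7]
width: 65.8
grasp_force: 0.0
```

Call:
{"api": "arm_command", "payload": {"rows": [0,0,0,0.15,0,-0.5,0.5,0,0,0,0.25,0,-0.95,0.5,0,0,0,0.25,0,-0.95,0.5,0,0,0,0.25,0,-0.95,0.5,0,0,0,0.25,0,-0.95,0.5]}}

```text
t: 13.3
ee_pos: [417.2, -89.1, 277.8]
orientation: [-3.072, -0.32, -0.402]
ft_force: [-0.5, -0.1, -0.2]
width: 65.9
grasp_force: 0.0
```

Call:
{"api": "arm_command", "payload": {"rows": [0,0,0,0,0,0,0.5,0,0,0,0,0,0,0.5,0,0,0,0,0,0,0.5,0,0,0,0,0,0,0.5,0,0,0,0,0,0,0.5]}}

```text
t: 13.8
ee_pos: [418.3, -89.4, 279.6]
orientation: [-3.073, -0.32, -0.406]
ft_force: [-0.5, -0.0, 0.5]
width: 66.1
grasp_force: 0.0
```

Run:
```python
from to import *
o,T=rel();p,d=ctrl.get_image("wrist");q,dq=ctrl.get_image("scene");c=ctrl.camera_params("wrist")
W=cloud(dq,ctrl.camera_params("scene"));S=W[165:225,380:435].reshape(-1,3)
Q=S[(S[:,2]>30)&(S[:,2]<80)];print(cv2.minEnclosingCircle(Q[:,:2].astype(np.float32)))
im=np.hstack([cv2.resize(p,(480,300)),cv2.resize(q[120:260,340:450],(236,300))])
cv2.imwrite("pics/end.png",im[:,:,::-1])
```

```text
TCP in tube-mouth coords: n -91.6 y -56.5 depth -194.4 turn left [0.0002 0.111  0.0005] w 66.07025010380035 F [-0.5 -0.   0.5] 0.0
((424.7670593261719, -87.15725708007812), 37.74031066894531)
```

View pics/end.png

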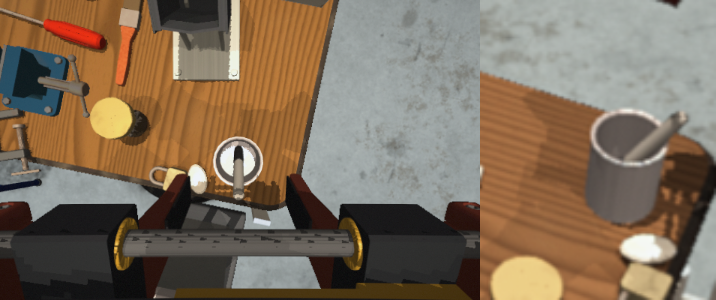

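The marker stands in the pot leaning on the rim, the pot hasn't moved, and the gripper is well clear. Handing in.

```bash
python3 -c "
from workcell import ctrl
print(ctrl.close_job())"
```

```text
the job is handed in; nothing more can be done
None
```

I drew the marker out of the tube, set it down on the pot's floor before letting go, and handed the job in at about 14 s; it leans on the rim, the pot is within about 1 mm of its start, I never went near the jar or oil can, and no verdict came back.

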